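# Clear the welding fixture and hold its spring clamp open

## Robot

A 6-joint arm with a two-finger parallel gripper is mounted at the origin on the work surface. World frame = base frame: x ahead of the robot, y to its left, z up, the work surface at z = 0. Lengths are in m, angles in rad, forces in N, time in s.
With the tool pointing down it reaches from about 0.225 to 0.875 m from the base axis. Payload 3.4 kg.
Tool frame: the origin (TCP) lies at the very end of the fingers, on their centre line; the grasp point (between the pads) lies 19 mm behind it; z points along the fingers, y is the direction in which the jaws open and shut (so a half turn about z gives the same grasp; the last joint's range is limited). The gripper opens to 85 mm and grips with 20 to 120 N. Pads are 22 mm wide; open, the fingers measure 114 mm over their backs; the gripper's body (76 mm by 85 mm) begins 54 mm behind the grasp point. The pads swing forward as they close: fully open they stand 13 mm farther back than shut.
Start: joints at [-1.24, 0.276, 1.505, -0, 1.361, -0.121], TCP at [0.251, -0.517, 0.231] pointing down, gripper open.
Joint ranges: [-2.89, 2.89], [-0.75, 2.08], [0.22, 2.7], [-1.18, 4.32], [0.11, 2.71], [-2.7, 2.7]. Speed limits (rad/s): [2.57, 2.57, 3.14, 3.14, 3.14, 3.14].

## Interface

Orientations are given as a unit quaternion [x, y, z, w].
In Python, from bench import manip gives the robot as it stands. The module is installed in compiled form; this text tells all that it offers. Calls block until the motion is done:
- manip.move_to(position, orientation): joint-space move of the TCP to a pose.
- manip.line_to(position, orientation=None, v=0.15): straight line of the TCP; orientation=None keeps the orientation; v is the mean speed in m/s.
- manip.move_j(angles): joint-space move.
- manip.move_gripper(opening, effort=None): opening from 0.0 (shut) to 1.0 (fully open); effort is the grip in N (None keeps the last); returns when the fingers have stopped.
- manip.wait(seconds).
- manip.solve_ik(position, orientation): joint angles nearest the present ones, or None.
- manip.camera(name): name is "scene" or "side" or "wrist"; returns the picture (384x512x3 uint8, red, green, blue); there is no depth.
- manip.camera_params(name): a dict with "K" (3x3 intrinsics, pixels), "rvec" (rotation vector, rad) and "tvec" (3), from world to camera coordinates, as OpenCV has them; the wrist camera has in their place "tool_from_camera" (4x4, takes a point from camera to tool coordinates, whose origin is the TCP and whose axes are the flange's). Camera axes: x right, y down, z forward; pixel columns grow to the right and rows downward; lengths in m; the calibration is good to about 2 mm. A picture is of the moment at which its call begins: read the wrist's pose just before it. camera_params takes no time and is no camera call.
A pose or a line that the arm cannot do raises manip.MotionError and nothing moves.
- manip.hand_in(): hands the job in, once; it reports no verdict.
Trained networks look in the newest picture that a camera, given by its name, has taken for a name from the list of things; names that differ only in an ending like _2 or _b are one class to them, and where a whole thing is asked for, a point or a joint stands for the part that bears it (a point fixed in the world has none). Each returns a list of dicts, best first, with "conf" (0 to 1); they miss things now and then, are a little off and sometimes report something else, mostly with a low value. They report only what shows in the picture. A call takes as long as a camera call. They do not tell look-alikes from the thing itself.
- manip.boxes_of(name, camera): "uv" ([column, row] in pixels, amid what is visible of it).
- manip.place_of(name, camera): "uv" ([column, row] in pixels: a listed point, or the origin of a listed thing).
Readings, each from a call of its own:
- manip.get_clock(): time.
- manip.get_joint_pos(): joint angles.
- manip.get_joint_vel(): joint speeds.
- manip.get_joint_torque(): joint torques, N m.
- manip.get_position(): TCP position.
- manip.get_tool_rot(): TCP orientation.
- manip.get_force(): force on the tool from outside, world axes, zero at the start.
- manip.get_torque(): the same for the moment, N m.
- manip.get_gripper_width(): opening from 0.0 (shut) to 1.0 (fully open).
Only numpy, scipy, OpenCV 4.12 (cv2) and the standard library are available. Lean on these libraries where they do the work, as an engineer would, in place of code of your own. Each camera call takes 0.05 s, during which the arm holds its last target. There are 200 camera calls.

## Task

The welding fixture needs to take its next part: hold the wooden scraper block and use it, not the fingers, to wipe the four loose steel offcuts off the raised bed into the trough at its near end, then stand the scraper back on the bench, clear of the fixture, without dropping it. Then take the upright handle of the spring clamp, pull its slide back until its index tab lines up with the pointer beside it, and keep it there: finish while still gripping the handle, for the spring pulls it back when let go. Leave the other tools on the bench where they are.

Things in the scene. Friction and masses are not known exactly. Their poses are not given: they have to be found in the camera images.
- fixture: Fixed welding fixture of grey and bare metal. Origin on the bench under the centre of its bed; x runs along the bed away from the robot (within 0.25 rad), y to the left, z up. At the bed's near end is the trough; along its left side lies the rail of the clamp slide (x -87 to +87, y 87 to 123 mm, top at 20 mm), ending at the far side in a block and spring tube (x 85 to 180 mm, top at 45 mm).
- bed (a point): Centre of the top of the bed, a flat dark steel plate 170 (x) x 140 (y) mm, 30 mm above the bench; axes as the fixture's. At its far end (x +85 to +97 mm) stands a fence, 15 mm higher than the bed; at its near end (x -85 mm) it drops into the trough; its long sides are open.
- trough (a point): Centre of the trough's inner floor, 3 mm above the bench; axes as the fixture's. The trough is 70 mm (x) x 140 mm (y) inside, its floor 27 mm below the bed's top, and its outer walls are 20 mm high above the bench, so 10 mm lower than the bed.
- scraper: Loose scraper block of about 0.22 kg standing on the bench left or right of the fixture: a wooden block on a flat steel foot. Origin at the centre of its underside, z up. Foot 24 (x) x 100 (y) mm, lower block to 33 mm height, then an upright grip 24 mm thick (x) and 50 mm wide (y) up to 90 mm height. It is the same both ways round.
- chip_bar: Loose offcut on the bed, bare steel bar 24 x 14 mm, 8 mm thick. Origin at the centre of its underside. The offcuts lie at least 40 mm clear of the fence and within 45 mm of the bed's centre line.
- chip_disc: Loose offcut on the bed, bare steel disc 20 mm across, 8 mm thick. Origin at the centre of its underside.
- chip_square: Loose offcut on the bed, bare steel square 16 x 16 mm, 8 mm thick. Origin at the centre of its underside.
- chip_ell: Loose offcut on the bed, bare steel L-shape about 22 x 19 mm, 8 mm thick. Origin in its underside near its middle.
- clamp_slide (a joint): Travel of the clamp slide in m: 0 with the spring closed, growing as the slide is pulled along the rail towards the robot (the fixture's -x), stop at 0.09. The spring pulls it back with 4 N at 0 and 1 N more for every 10 mm. Its steel toe reaches over the bed's left edge, to 60 mm from the bed's centre line.
- handle (a point): Point on the axis of the slide's upright round steel handle, 20 mm thick, to be gripped: 70 mm above the bench. The handle rises from 44 to 92 mm above the bench, on a slide block 50 (x) x 44 (y) mm whose top is at 39 mm. Axes as the fixture's; it travels with the slide.
- index (a point): Outer end of the small index tab (6 mm wide) on the left face of the slide block, level with the handle's axis along the rail, 36 mm above the bench. Axes as the fixture's; travels with the slide.
- mark (a point): Tip of the pointer that the index tab must line up with: a 6 mm wide tongue towards the rail on a small dark steel post left of the rail, 16 mm wide, top at about 41 mm above the bench. Axes as the fixture's; its place along the rail differs from job to job, at 45 to 75 mm of slide travel.
- brush: Bystander: wooden hand brush 170 mm long, lying on the side of the fixture opposite the scraper. Origin under it.
- tube_offcut: Bystander: square steel tube 90 x 30 x 30 mm, lying. Origin at the centre of its underside.
- square: Bystander: dark angle square about 75 x 75 mm, 16 mm high, lying. Origin at its underside.
- spray_can: Bystander: grey can 66 mm across, 190 mm high. Origin at the centre of its underside.
- hammer: Bystander: hammer 280 mm long, lying. Origin under it.
- bar_clamp: Bystander: steel bar clamp about 320 x 95 mm, lying flat. Origin under its bar.
- nozzle_jar: Bystander: clear jar 64 mm across, 75 mm high. Origin at the centre of its underside.
Not all that is in view belongs to the job. Several things look just like the scraper: the one meant starts nearest to the robot's base.

How it is judged:
By the outcome, as a careful person would: the job done as asked, in the order asked, and still so for the second after the job is handed in, while the arm keeps its last pose, push and grip.
It also fails if it takes over 64 s, if anything falls off the work surface, if the arm or the gripper's body presses on something with over 40 N, if the wrist force passes 120 N, or if a joint passes its speed limit or range.

## Working session

There is one attempt and no reset: what is moved stays moved. The work goes in short steps, each a Python script; the robot and the scene stay as the last script left them, time stands still between calls to the robot, and variables do not carry over. Pictures are saved under pics/ and viewed, about 8 in all and at most 12, crops included, and the job is handed in when it is done.

```bash
mkdir -p pics; cat > h.py <<'E'
import numpy as np, cv2
from bench import manip as m
from scipy.spatial.transform import Rotation as R
def ray(cam,uv,pose=None):
    p=m.camera_params(cam); K=np.array(p["K"])
    d=np.linalg.inv(K)@np.array([uv[0],uv[1],1.])
    if "rvec" in p:
        Rm=cv2.Rodrigues(np.array(p["rvec"],float))[0]; t=np.array(p["tvec"],float).ravel()
        return -Rm.T@t, Rm.T@d
    T=np.array(p["tool_from_camera"]); pos,q=pose; Rt=R.from_quat(q).as_matrix()
    return np.array(pos)+Rt@T[:3,3], Rt@T[:3,:3]@d
def onz(cam,uv,z,pose=None):
    o,d=ray(cam,uv,pose); return o+d*(z-o[2])/d[2]
def proj(cam,P,pose=None):
    p=m.camera_params(cam); K=np.array(p["K"]); P=np.atleast_2d(P)
    if "rvec" in p:
        Rm=cv2.Rodrigues(np.array(p["rvec"],float))[0]; c=P@Rm.T+np.array(p["tvec"]).ravel()
    else:
        T=np.array(p["tool_from_camera"]); pos,q=pose
        c=(P-np.array(pos))@R.from_quat(q).as_matrix(); c=(c-T[:3,3])@T[:3,:3]
    c=c@K.T; return c[:,:2]/c[:,2:]
def pose(): return np.array(m.get_position()),np.array(m.get_tool_rot())
def down(yaw): # tool z down; jaw axis y at world angle yaw
    y=np.array([np.cos(yaw),np.sin(yaw),0]); z=np.array([0,0,-1.]); x=np.cross(y,z)
    return R.from_matrix(np.c_[x,y,z]).as_quat()
def shot(cam,name):
    im=m.camera(cam); cv2.imwrite(f"pics/{name}.png",cv2.cvtColor(im,cv2.COLOR_RGB2BGR)); return im
E
cat > a.py <<'E'
from h import *
a=shot("scene","s1");b=shot("side","d1");
cv2.imwrite("pics/both.png",cv2.cvtColor(np.vstack([a,b])[:, :],cv2.COLOR_RGB2BGR)) 
Z=dict(scraper=0,bed=.03,trough=.003,handle=.07,index=.036,mark=.036,chip_bar=.03,chip_disc=.03,chip_square=.03,chip_ell=.03,fixture=0,brush=0,tube_offcut=0,spray_can=0,hammer=0,square=0,bar_clamp=0,nozzle_jar=0)
for n,z in Z.items():
    for c in ("scene","side"):
        print(n,c,[(np.round(r["uv"]).astype(int).tolist(),round(r["conf"],2),onz(c,r["uv"],z).round(3).tolist()[:2]) for r in m.place_of(n,c)[:4]])
print(m.get_clock(),pose())
E
python3 a.py
```

```text
scraper scene [([278, 291], 0.95, [0.766, -0.188]), ([157, 264], 0.79, [0.445, -0.263]), ([270, 157], 0.28, [0.485, 0.31])]
scraper side [([232, 167], 0.86, [0.775, -0.205]), ([326, 187], 0.85, [0.447, -0.254])]
bed scene [([252, 223], 0.77, [0.608, -0.036]), ([248, 227], 0.4, [0.605, -0.055])]
bed side [([252, 198], 0.76, [0.609, -0.042])]
trough scene []
trough side [([284, 222], 0.79, [0.492, -0.016])]
handle scene [([283, 196], 0.75, [0.65, 0.07])]
handle side [([219, 200], 0.71, [0.665, 0.058])]
index scene [([290, 202], 0.61, [0.667, 0.09])]
index side [([217, 217], 0.64, [0.652, 0.093])]
mark scene [([269, 193], 0.55, [0.593, 0.097])]
mark side [([231, 223], 0.63, [0.604, 0.095])]
chip_bar scene [([262, 219], 0.47, [0.624, -0.007])]
chip_bar side [([237, 203], 0.59, [0.637, 0.001])]
chip_disc scene [([266, 156], 0.68, [0.49, 0.271]), ([251, 227], 0.42, [0.612, -0.051]), ([296, 134], 0.22, [0.521, 0.453])]
chip_disc side [([249, 193], 0.58, [0.632, -0.062])]
chip_square scene [([239, 214], 0.42, [0.554, -0.021])]
chip_square side [([258, 212], 0.58, [0.564, 0.006]), ([238, 305]
[... 700 characters left out ...]
[([117, 329], 0.72, [0.488, -0.458]), ([245, 215], 0.54, [0.558, 0.01])]
hammer side [([334, 157], 0.69, [0.485, -0.455]), ([241, 203], 0.57, [0.645, -0.04]), ([231, 225], 0.39, [0.621, 0.065])]
square scene [([296, 130], 0.21, [0.494, 0.518])]
square side [([276, 172], 0.65, [0.626, -0.254])]
bar_clamp scene [([296, 132], 0.66, [0.5, 0.508]), ([253, 234], 0.41, [0.617, -0.046])]
bar_clamp side [([179, 362], 0.96, [0.496, 0.497])]
nozzle_jar scene [([332, 160], 0.94, [0.688, 0.398]), ([223, 212], 0.3, [0.492, -0.009])]
nozzle_jar side [([139, 296], 0.8, [0.681, 0.4])]
1.9 (array([ 0.25102959, -0.51733943,  0.23134806]), array([9.74596974e-01, 2.23965921e-01, 1.37721191e-05, 6.68508728e-05]))
```

```bash
cat > b.py <<'E'
from h import *
print(np.array(m.camera_params("wrist")["tool_from_camera"]).round(3).tolist())
for nm,xy,z,lst in (("w_scr",(.40,-.255),.30,dict(scraper=0)),("w_fix",(.54,-.03),.38,dict(bed=.03,trough=.003,handle=.07,index=.036,mark=.036,chip_bar=.03,chip_disc=.03,chip_square=.03,chip_ell=.03,fixture=0))):
    m.move_to([*xy,z],down(np.pi/2 if 0 else -np.pi/2)); p=pose(); shot("wrist",nm); np.savez(nm+".npz",p=p[0],q=p[1])
    for n,z in lst.items(): print(n,[(np.round(r["uv"]).astype(int).tolist(),round(r["conf"],2),onz("wrist",r["uv"],z,p).round(3).tolist()[:2]) for r in m.place_of(n,"wrist")[:4]])
    print(p,m.get_joint_pos(),m.get_clock())
a=[cv2.imread(f"pics/{n}.png") for n in ("w_scr","w_fix")]
cv2.imwrite("pics/w2.png",cv2.resize(np.hstack(a),None,fx=.78,fy=.78))
E
python3 b.py; ls pics
```

```text
[[0.0, -0.966, -0.259, 0.066], [1.0, 0.0, 0.0, 0.0], [-0.0, -0.259, 0.966, -0.142], [0.0, 0.0, 0.0, 1.0]]
scraper [([254, 114], 0.74, [0.446, -0.26]), ([53, 79], 0.53, [0.488, -0.013])]
(array([ 0.39988189, -0.25561304,  0.29983979]), array([ 9.99999949e-01, -3.29082289e-05, -1.45821460e-04,  2.81044948e-04])) [-7.15960320e-01  8.94747953e-02  1.57593955e+00 -4.20456775e-04
  1.47679857e+00  8.56047040e-01] 3.1833
bed [([255, 98], 0.9, [0.605, -0.037])]
trough [([242, 178], 0.57, [0.483, -0.018]), ([488, 20], 0.49, [0.708, -0.361])]
handle [([176, 51], 0.59, [0.661, 0.06])]
index [([159, 54], 0.84, [0.661, 0.089])]
mark [([253, 94], 0.71, [0.61, -0.035]), ([151, 107], 0.69, [0.592, 0.105])]
chip_bar [([237, 78], 0.47, [0.631, -0.014])]
chip_disc [([268, 87], 0.66, [0.619, -0.056])]
chip_square [([230, 130], 0.5, [0.56, -0.003])]
chip_ell [([268, 128], 0.6, [0.564, -0.056])]
fixture [([253, 96], 0.87, [0.608, -0.035])]
(array([ 0.53959539, -0.03112596,  0.37942557]), array([ 9.99999509e-01, -5.52537879e-04, -6.93306419e-04,  4.43327860e-04])) [-1.84541781e-01  1.77318129e-01  1.27948246e+00 -5.05140235e-05
  1.68474739e+00  1.38659938e+00] 4.8083
both.png
d1.png
s1.png
w2.png
w_fix.png
w_scr.png
```

View pics/s1.png

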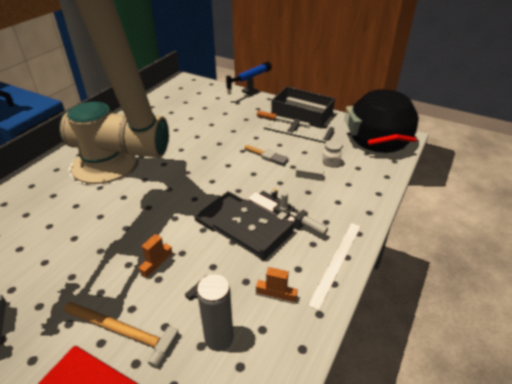

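View pics/w2.png

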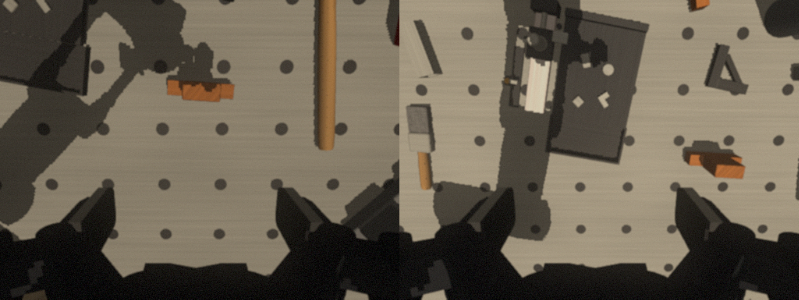

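```bash
cat > c.py <<'E'
from h import *
d=np.load("w_fix.npz");p=(d["p"],d["q"]); im=cv2.imread("pics/w_fix.png")
def W(l,th,c): l=np.atleast_2d(l); return np.c_[c[0]+np.cos(th)*l[:,0]-np.sin(th)*l[:,1],c[1]+np.sin(th)*l[:,0]+np.cos(th)*l[:,1],l[:,2]]
c=(.607,-.037);th=-.18;S=6;x0,y0=125,0
big=cv2.resize(im[0:130*1+100,x0:x0+133],None,fx=S/1.,fy=S/1.,interpolation=cv2.INTER_CUBIC)[:]
for P,col in (([[-.085,-.07,.03],[.085,-.07,.03],[.085,.07,.03],[-.085,.07,.03]],(0,255,0)),([[-.155,-.07,.02],[-.085,-.07,.02],[-.085,.07,.02],[-.155,.07,.02]],(0,0,255)),([[-.087,.087,.02],[.087,.087,.02],[.087,.123,.02],[-.087,.123,.02]],(255,0,0))):
    u=proj("wrist",W(P,th,c),p); cv2.polylines(big,[np.int32((u+.5-[x0,y0])*S)],True,col,1)
big=cv2.convertScaleAbs(big,alpha=1.8,beta=20)
cv2.imwrite("pics/ov.png",big[:1100:2,::2] if 0 else cv2.resize(big,None,fx=.43,fy=.43,interpolation=cv2.INTER_AREA))
d=np.load("w_scr.npz");p=(d["p"],d["q"]); im=cv2.imread("pics/w_scr.png")
h=cv2.cvtColor(im,cv2.COLOR_BGR2HSV); mk=((h[...,0]<18)&(h[...,1]>130)&(h[...,2]>60)).astype(np.uint8)
n,l,st,ce=cv2.connectedComponentsWithStats(mk)
for i in range(1,n):
    if st[i,4]>150:
        ys,xs=np.where(l==i); print(st[i],ce[i],cv2.minAreaRect(np.c_[xs,ys].astype(np.float32)))
b=im[80:150,190:320]; cv2.imwrite("pics/scr.png",cv2.resize(b,None,fx=5,fy=5,interpolation=cv2.INTER_CUBIC))
A=cv2.imread("pics/ov.png");B=cv2.imread("pics/scr.png");B=cv2.resize(B,None,fx=.7,fy=.7)
o=np.zeros((max(A.shape[0],B.shape[0]),A.shape[1]+B.shape[1],3),np.uint8);o[:A.shape[0],:A.shape[1]]=A;o[:B.shape[0],A.shape[1]:]=B;cv2.imwrite("pics/o.png",o);print(o.shape)
E
python3 c.py
```

```text
[ 408    0   23  193 3805] [419.14822602  94.30249671] ((418.6197509765625, 95.8945083618164), (21.976167678833008, 192.1983642578125), 1.123302698135376)
[ 214  102   86   28 1769] [256.58394573 115.86489542] ((256.0465087890625, 116.43991088867188), (85.49248504638672, 24.025007247924805), 4.028264045715332)
(593, 798, 3)
```

View pics/o.png

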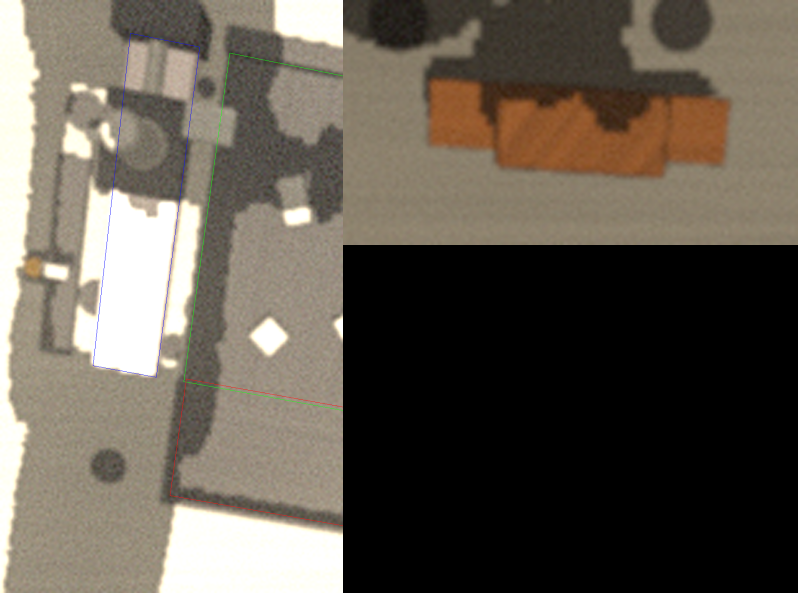

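```bash
cat >> h.py <<'E'
C=np.array([.607,-.037]);TH=-.18
def F(x,y,z): return [C[0]+np.cos(TH)*x-np.sin(TH)*y,C[1]+np.sin(TH)*x+np.cos(TH)*y,z]
def L(w): w=np.asarray(w)[:2]-C; return np.array([np.cos(TH)*w[0]+np.sin(TH)*w[1],-np.sin(TH)*w[0]+np.cos(TH)*w[1]])
E
cat > d.py <<'E'
from h import *
S=(.446,-.259)
best=min((0,np.pi),key=lambda k: (abs(j[5]) if (j:=m.solve_ik([*S,.15],down(-.068+k))) is not None else 9))
print(best)
q=down(-.068+best)
m.move_to([*S,.17],q); m.line_to([*S,.043],v=.12)
m.move_gripper(0.0,70); print("w",m.get_gripper_width(),pose()[0],m.get_force())
m.line_to([*S,.18],v=.15); print("w",m.get_gripper_width(),m.get_force(),m.get_joint_pos())
q2=down(TH+best)
m.line_to(F(.060,0,.18),q2,v=.25)
shot("side","held"); shot("scene","held_s"); print(m.get_clock())
np.save("k.npy",best)
a=[cv2.imread(f"pics/{n}.png") for n in ("held","held_s")]
cv2.imwrite("pics/held2.png",np.hstack([cv2.resize(x[80:280,130:330],None,fx=2,fy=2) for x in a]))
E
python3 d.py
```

```text
0
w 0.26864535898544456 [ 0.44636239 -0.25921424  0.04334914] [0.40646595 0.43178588 2.86167824]
w 0.2742277574953646 [-0.57443725  0.22952081 -2.21146197] [-6.61093572e-01  2.23562917e-01  1.71411223e+00 -6.38612425e-05
  1.20639038e+00 -5.93068227e-01]
10.8667
```

View pics/held2.png

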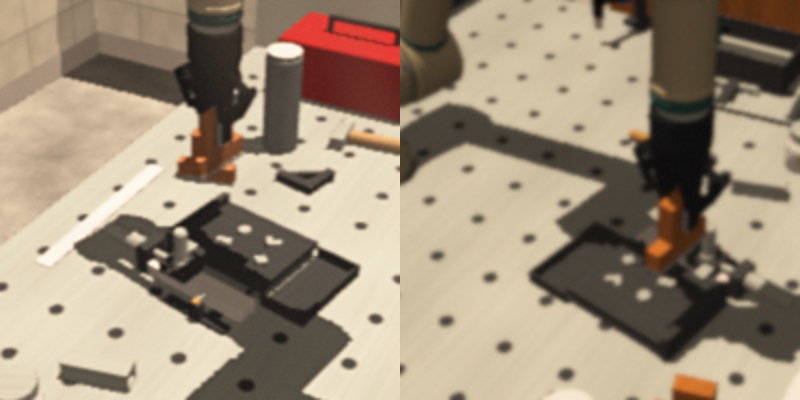

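The scraper hangs upright in the jaws (side crop ~210,160), above the bed's far end; the chips sit in front of it. Now the sweep.

```bash
cat > e.py <<'E'
from h import *
m.line_to(F(.060,0,.085),v=.15); print(m.get_force(),pose()[0])
m.line_to(F(.060,0,.0745),v=.05); print(m.get_force(),pose()[0],L(pose()[0]))
for x in (.02,-.03,-.07,-.093):
    m.line_to(F(x,0,.0745),v=.07); print(x,np.round(m.get_force(),1),pose()[0].round(4),round(m.get_gripper_width(),3))
m.wait(.2)
m.line_to(F(-.093,0,.17),v=.15)
a=shot("side","sw"); b=shot("scene","sw_s")
for n in ("chip_bar","chip_disc","chip_square","chip_ell"):
  for c in ("side","scene"): print(n,c,[(np.round(r["uv"]).astype(int).tolist(),round(r["conf"],2),L(onz(c,r["uv"],.003)).round(3).tolist()) for r in m.place_of(n,c)[:2]])
print(m.get_clock())
a=[cv2.imread(f"pics/{n}.png") for n in ("sw","sw_s")]
cv2.imwrite("pics/sw2.png",np.hstack([cv2.resize(x[150:270,190:310],(400,400),interpolation=cv2.INTER_CUBIC) for x in a]))
E
python3 e.py
```

```text
[ 1.15824122 -0.09815204 -1.67670487] [ 0.66680284 -0.04804742  0.08590839]
[ 0.20136269  0.79180271 -1.46653623] [ 0.66580308 -0.04766523  0.07435464] [5.97624317e-02 3.45693213e-05]
0.02 [ 0.4 -1.1 -3.1] [ 0.6271 -0.0407  0.0748] 0.27
-0.03 [-0.4  0.3 -2. ] [ 0.5778 -0.0317  0.0746] 0.275
-0.07 [-0.1 -0.7 -2. ] [ 0.5384 -0.0245  0.0747] 0.27
-0.093 [-0.2 -0.1 -1.7] [ 0.5153 -0.0203  0.0746] 0.273
chip_bar side [([274, 229], 0.54, [-0.114, 0.044])]
chip_bar scene [([230, 201], 0.6, [-0.132, 0.052])]
chip_disc side [([287, 215], 0.38, [-0.106, -0.033])]
chip_disc scene [([212, 213], 0.48, [-0.137, -0.02])]
chip_square side [([278, 221], 0.37, [-0.103, 0.007])]
chip_square scene [([224, 209], 0.6, [-0.125, 0.016])]
chip_ell side [([282, 217], 0.46, [-0.098, -0.016])]
chip_ell scene [([272, 195], 0.59, [-0.048, 0.158])]
16.2833
```

View pics/sw2.png

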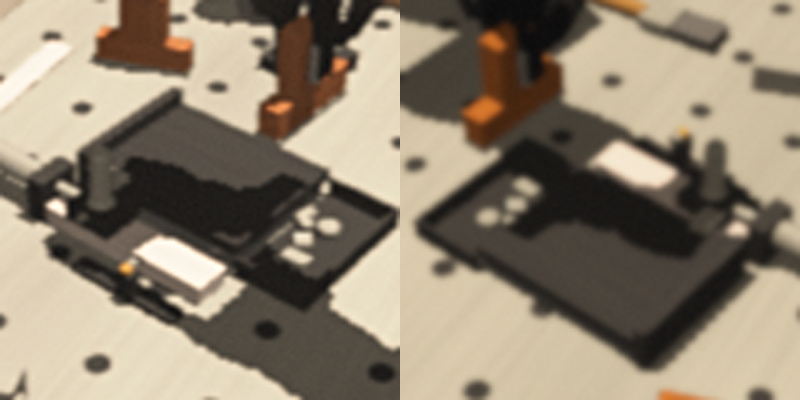

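All four offcuts lie in the trough and the bed is bare. Now set the scraper back, then look at the clamp from above.

```bash
cat > f.py <<'E'
from h import *
S=(.446,-.259)
m.line_to([*S,.17],down(-.068),v=.25); m.line_to([*S,.055],v=.15)
m.line_to([*S,.0437],v=.03); print(m.get_force(),pose()[0])
m.move_gripper(1.0); m.wait(.1)
m.line_to([*S,.19],v=.15)
# look at clamp
t=F(-.055,.12,.0)
m.move_to([t[0]-.0,t[1],.26],down(TH-np.pi/2)); m.wait(.2)
p=pose(); shot("wrist","cl"); np.savez("cl.npz",p=p[0],q=p[1])
for n,z in dict(handle=.07,index=.036,mark=.036,scraper=0,chip_ell=.003,chip_bar=.003,chip_disc=.003,chip_square=.003).items(): print(n,[(np.round(r["uv"],1).tolist(),round(r["conf"],2),L(onz("wrist",r["uv"],z,p)).round(4).tolist()) for r in m.place_of(n,"wrist")[:3]])
print(m.get_clock(),m.get_joint_pos())
shot("side","ret")
im=cv2.imread("pics/cl.png"); b=cv2.imread("pics/ret.png")[120:260,190:370]
cv2.imwrite("pics/cl2.png",np.hstack([im[:300,100:],cv2.resize(b,(386,300))]))
E
python3 f.py
```

```text
[ 1.12390024  1.01810761 -1.84929966] [ 0.44588689 -0.25898847  0.04359724]
handle [([266.5, 72.7], 0.6, [0.0331, 0.1047])]
index [([234.4, 76.3], 0.93, [0.0319, 0.1357]), ([345.3, 204.6], 0.21, [-0.1049, 0.0131])]
mark [([232.7, 145.4], 0.71, [-0.0384, 0.1384])]
scraper [([232.7, 145.9], 0.29, [-0.0439, 0.1403])]
chip_ell [([367.6, 193.7], 0.59, [-0.1015, -0.0225])]
chip_bar [([322.6, 212.2], 0.69, [-0.1251, 0.0307])]
chip_disc [([367.4, 207.3], 0.48, [-0.1188, -0.0238])]
chip_square [([345.8, 204.9], 0.52, [-0.1157, 0.0029])]
23.4083 [3.73318924e-02 2.71519270e-01 1.44011004e+00 1.77647581e-05
 1.42993307e+00 1.78812220e+00]
```

View pics/cl2.png

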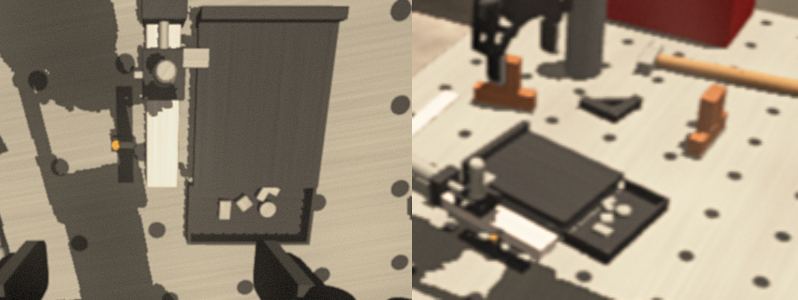

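```bash
cat > g.py <<'E'
from h import *
q=down(TH)
m.move_gripper(.75)
m.move_to(F(.033,.105,.17),q); m.line_to(F(.033,.105,.056),v=.12); print(m.get_force(),pose()[0])
m.move_gripper(0,80); print("w",m.get_gripper_width(),m.get_force(),L(pose()[0]))
def look(nm):
    p=pose(); shot("wrist",nm); r={}
    for n,z in dict(index=.036,mark=.036).items():
        rs=[(np.round(r["uv"],1).tolist(),round(r["conf"],2),L(onz("wrist",r["uv"],z,p)).round(4).tolist()) for r in m.place_of(n,"wrist")[:2]]; print(n,rs)
look("h0")
x0=L(pose()[0])[0]
m.line_to(F(.033-.066,.105,.056),v=.05); print(L(pose()[0]),L(pose()[0])[0]-x0,m.get_force(),m.get_gripper_width())
m.wait(.2); look("h1"); shot("side","h1s"); print(m.get_clock())
a=cv2.imread("pics/h1.png"); b=cv2.imread("pics/h1s.png")[150:270,170:330]
cv2.imwrite("pics/h12.png",np.hstack([a,cv2.resize(b,(288,384))]))
E
python3 g.py
```

```text
[-0.83788958 -0.86629003 -0.00855448] [0.65901852 0.06042416 0.05691426]
w 0.2100534333534147 [-0.55375204  0.48008227  4.49647086] [0.03322543 0.1050354 ]
index [([251.6, 170.3], 0.73, [0.0344, 0.1363])]
mark [([99.3, 164.8], 0.66, [-0.0393, 0.139])]
[-0.02813425  0.10514853] -0.061383097375046276 [ 9.65800981 -2.31900872  0.08053496] 0.2063951382391546
index [([250.6, 171.0], 0.81, [-0.0272, 0.1362])]
mark [([229.5, 167.3], 0.85, [-0.0374, 0.138]), ([250.4, 258.8], 0.5, [-0.0273, 0.0894])]
28.85
```

View pics/h12.png

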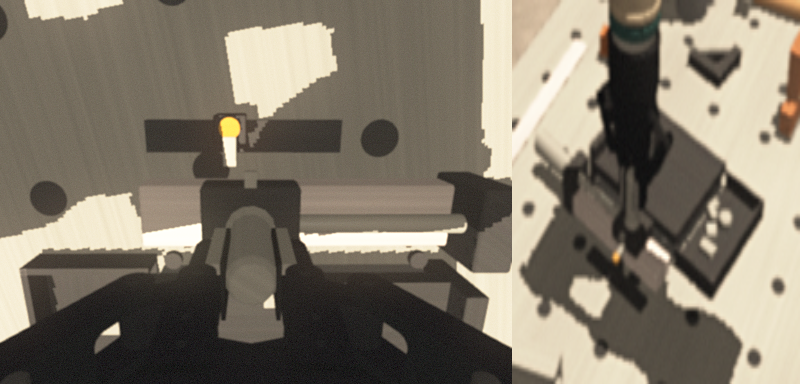

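```bash
cat > i.py <<'E'
from h import *
import sys
cx=float(sys.argv[1]); nm=sys.argv[2]
m.line_to(F(cx,.105,.056),v=.03); m.wait(.4)
p=pose(); print(L(p[0]),m.get_force(),m.get_gripper_width())
shot("wrist",nm)
for n in ("index","mark"): print(n,[(np.round(r["uv"],1).tolist(),round(r["conf"],2),L(onz("wrist",r["uv"],.036,p)).round(4).tolist()) for r in m.place_of(n,"wrist")[:1]])
print(m.get_clock())
a=cv2.imread(f"pics/{nm}.png")[100:220,190:310]; cv2.imwrite(f"pics/{nm}c.png",cv2.resize(a,None,fx=5,fy=5,interpolation=cv2.INTER_NEAREST))
E
python3 i.py -.0435 j1
```

```text
[-0.03807595  0.10519756] [10.42370627 -2.39108453 -1.56342974] 0.2084737138541524
index [([251.1, 171.4], 0.97, [-0.0369, 0.136])]
mark [([250.9, 165.2], 0.86, [-0.037, 0.139])]
29.9
```

View pics/j1c.png

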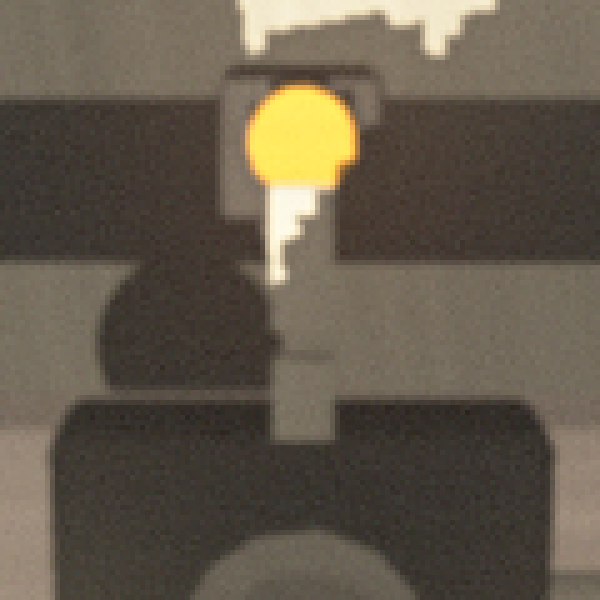

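Tab (crop columns 272–335) and pointer tongue (270–335) line up. I'll check that it holds steady and hand in.

```bash
python3 - <<'E'
from h import *
a=L(pose()[0]); m.wait(.6); print(a,L(pose()[0]),m.get_gripper_width(),m.get_clock())
shot("scene","end"); print([(r["uv"],onz("scene",r["uv"],0).round(3)) for r in m.place_of("scraper","scene")])
m.hand_in()
E
```

```text
[-0.03807628  0.10519773] [-0.03807376  0.10519726] 0.20922712683318545 30.5
[([278.0, 291.9], array([ 0.767, -0.191,  0.   ])), ([156.5, 266.8], array([ 0.451, -0.271,  0.   ])), ([269.3, 191.6], array([0.571, 0.142, 0.   ]))]
the job is handed in; nothing more can be done
```

The job is done and handed in at about 30.5 s on the robot's clock. The interface reported no verdict.

- **Wiping the bed:** I gripped the nearer scraper and wiped all four offcuts into the trough in one stroke, with the scraper held about 1 mm above the bed. The side, scene and wrist pictures show all four in the trough and the bed bare.
- **Scraper:** I stood it back upright at its starting place, clear of the fixture. I lowered it to within 0.5 mm of its grasp height before opening the jaws. A picture taken afterwards shows it standing there, and a last detection put it at about (0.45, -0.27).
- **Clamp:** I pulled the slide back by about 71 mm. In the wrist close-up the index tab and pointer agree to roughly 0.3 mm. The position did not move during a 0.6 s check, with the handle still held by an 80 N grip and the spring pulling about 10 N.

**Checks that disagreed:**
- While pulling, the arm stopped about 5 mm short of the commanded position because of the spring. I corrected that from the camera picture.
- Just after the wipe, one detection reported the L-shaped offcut beside the clamp rail. The pictures and the later wrist detection put it in the trough.

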